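# Load a gift tin into the sloped labelling cradle

## Task

Load the cream tin with the teal band into the sloped labelling cradle for its label: lower it gently and flat onto the slope, well up from the corner and square to the two dark wooden fences, and let go so that it slides down into the corner by itself. Then push the orange jaw down the slope until it presses the tin snugly home against both fences, held at about 10 N for a good second (beyond what it takes to slide the jaw) and never over 15 N, and leave it there touching the tin. Do not press the tin hard onto the plate while you hold it, and leave the other goods alone.

Things in the scene. Friction and masses are not known exactly. Their poses are not given: they have to be found in the camera images.
- tin_teal: The tin to load: square cream gift tin with a teal band across its top and sides and a gold seal, 60 x 60 mm, 28 mm tall, about 0.16 kg. It starts flat on the table, one of three tins of that size on the right. Origin at the centre of its underside; x and y square to its sides (band along x), z up. Any side may face either fence.
- deck: Fixed bare aluminium plate, 275 x 140 mm, sloping 26 degrees down towards the robot. Origin on its top face in the locating corner, where the inner faces of the two dark wooden fences meet, 36 mm above the table. x points up the slope, y left across it, z off the plate. It spans x -25 to 250, y +-70 mm. It is slick: a tin let go on it slides down by itself unless a finger still leans on it.
- setdown (a point): Point on the plate's middle line, 98 mm up the slope from deck: a good place for the centre of the tin's underside when it is set down with its sides at 45 degrees to the slope; open fingers (up to 120 mm over their backs) clear fences and jaw there. More than 60 mm up the slope counts as well up from the corner. Axes as deck.
- home (a point): Where the centre of the tin's underside lies when home in the corner: on the plate, 42.4 mm up the slope from deck. Its x and y are normal to the fences (45 degrees from those of deck), z off the plate. The fences run at +45 and -45 degrees up from the corner, from 8 to 75 mm from it, 10 mm thick, 22 mm high: fingers do not fit between them and a seated tin.
- jaw (a joint): Travel of the orange jaw down the slope (-x of deck), 0 to 0.105 m; starts at 0 to 0.015. Its flat black nose (30 mm wide, 3 to 23 mm above the plate) is at x = 175 mm minus this, y = 0, in deck, and meets a seated tin's upper corner near 0.090. Its drag of 2 to 7 N, new each time, is felt while it slides and takes that much of the push; it stays where left. No spring.
- jaw_tab (a point): Middle of the uphill face of the black upright tab on the jaw, to push with shut fingers (or grip): 34 mm uphill of the nose, 45 mm off the plate. The tab is 14 mm along the slope, 24 mm wide, and stands 20 to 60 mm off the plate. The jaw's block below it is 40 mm wide, 21 mm high and ends 40 mm uphill of the nose. Axes as deck.
- tin_orange: Bystander: orange tin, brown band, 60 x 60 x 28 mm, loose. Origin at the centre of its underside, z up.
- tin_yellow: Bystander: yellow tin, black band, 60 x 60 x 28 mm, loose. Origin at the centre of its underside, z up.
- jar: Bystander: amber glass jar with steel lid and teal label, 60 mm diameter, 85 mm tall, loose, far right of the cradle. Origin at the centre of its underside.
- spool: Bystander: teal ribbon spool, 60 mm diameter, 34 mm tall, loose, left of the cradle. Origin at the centre of its underside.
- carton0: Bystander: cream carton with teal band, 80 x 160 x 35 mm, loose, at the far left, the lower of a stack of two. Origin at the centre of its underside.
- carton1: Bystander: the same carton lying on top of carton0.

How it is judged:
By the outcome, as a careful person would: the job done as asked, in the order asked, and still so for the second after the job is handed in, with the robot touching nothing.
It also fails if it takes over 70 s, if anything falls off the work surface, if the arm or the gripper's body presses on something with over 40 N, if the wrist force passes 120 N, or if a joint passes its speed limit or range.

## Robot

A 6-joint arm with a two-finger parallel gripper is mounted at the origin on the work surface. World frame = base frame: x ahead of the robot, y to its left, z up, the work surface at z = 0. Lengths are in m, angles in rad, forces in N, time in s.
With the tool pointing down it reaches from about 0.225 to 0.875 m from the base axis. Payload 3.4 kg.
Tool frame: the origin (TCP) lies on the centre line of the jaws, within the pads' length; the fingertips stand 17 mm ahead of it and the grasp point (between the pads) lies 2 mm behind it (nose_length is the distance from the TCP to the fingertips, in m); z points along the fingers, y is the line along which they close (so a half turn about z gives the same grasp; the last joint's range is limited). The gripper opens to 85 mm and grips with 20 to 120 N. Pads are 22 mm wide; open, the fingers measure 114 mm over their backs; the gripper's body (76 mm by 85 mm) begins 54 mm behind the grasp point. The pads swing forward as they close: fully open they stand 13 mm farther back than shut.
Start: joints at [-0.121, 0.276, 1.505, -0, 1.361, -0.121], TCP at [0.575, -0, 0.248] pointing down, gripper open.
Joint ranges: [-2.89, 2.89], [-0.75, 2.08], [0.22, 2.7], [-1.18, 4.32], [0.11, 2.71], [-2.7, 2.7]. Speed limits (rad/s): [2.57, 2.57, 3.14, 3.14, 3.14, 3.14].

## Interface

Orientations are given as a unit quaternion [w, x, y, z].
In Python, from rig import get_state, get_image, sign_off, find_in, place_of, nose_length gives the robot as it stands.
- The arm moves only by the tool apply_moves, never from a script. Its argument "deltas" is one flat list of numbers, 5 for each row, row after row: the finger opening in mm, from 0 to 85.4, then the shift along the tool's x, y, z in mm, then the turn about the tool's z in degrees. A call has 1 to 12 rows; each row is the pose to reach, as a shift and turn from the pose commanded when the call began, along the tool's axes at that moment; what a row does not reach only later rows make up. A row lasts 1/12 s, in which the tool goes at most 41.7 mm and 7.16 degrees, less where a joint would pass 70% of its speed; a pose out of reach is approached as far as the arm can. A call with a gripper value outside its range is refused whole. The fingers move at their own pace and stop on an object; "squeeze" is the grip in N (left out, the last holds). Time passes only in rows, so rows that repeat a pose let the fingers close. It gives the time, the measured TCP pose, the force, the opening and the grip force at its end, in the units of the state.
- get_state(): the state, without advancing time (a new reading comes with each control period).
- get_image(name): name is "scene" or "side" or "wrist"; returns a dict with "frame" (384x512x3 uint8, red, green, blue), "K" (3x3 intrinsics, pixels), "position" and "orientation" of the camera in the world. Camera axes: x right, y down, z forward; pixel columns grow to the right and rows downward; lengths in m; the calibration is good to about 2 mm. A picture is of the moment at which its call begins. There is no depth.
- sign_off(): hands the job in; it is judged then, once.
Trained networks look in a picture, given as the dict that the camera call returned (one of the last four; its "shot" number tells which), for a name from the list of things; names that differ only in an ending like _2 or _b are one class to them, and where a whole thing is asked for, a point or a joint stands for the part that bears it (a point fixed in the world has none). Each returns a list of dicts, best first, with "score" (0 to 1); they miss things now and then, are a little off and sometimes report something else, mostly with a low value. They report only what shows in the picture. A call takes as long as a camera call.
- find_in(query, picture): "point" ([column, row] in pixels, amid what is visible of it).
- place_of(query, picture): "point" ([column, row] in pixels: a listed point, or the origin of a listed thing).
The state is a dict: "clock": time; "qpos": joint angles; "qd": joint speeds; "effort": joint torques, N m; "position": TCP position; "ee_rot": TCP orientation; "contact_force": force on the tool from outside, world axes, zero at the start; "moment": the same for the moment, N m; "width": finger opening in m; "gripper_force": force on a finger pad.
Only numpy, scipy, OpenCV 4.12 (cv2) and the standard library are available. Lean on these libraries where they do the work, as an engineer would, in place of code of your own. Each camera call takes 0.05 s, during which the arm holds its last target. There are 200 camera calls.

## Working session

There is one attempt and no reset: what is moved stays moved. The work goes in short steps, Python scripts to look and compute and a tool call to move; the robot and the scene stay as the last step left them, time stands still between calls to the robot, and variables do not carry over. Pictures are saved under pics/ and viewed, at most 11 in all, crops included, and the job is handed in when it is done.

Besides the shell and the picture viewer there is one more tool, called after "Call:" by a JSON object that holds its "op" and its "data". apply_moves: Moves the arm, as the interface text tells. Its arguments: {"type":"object","properties":{"deltas":{"type":"array"},"squeeze":{"type":"number"}},"required":["deltas"]}

```bash
ls; mkdir -p pics; cat > h.py <<'E'
import numpy as np, cv2, itertools
from scipy.spatial.transform import Rotation as R
from rig import *
def rot(q): return R.from_quat([q[1],q[2],q[3],q[0]])
def ray(pic,p):
    d=np.linalg.inv(pic["K"])@[p[0],p[1],1.]; d=rot(pic["orientation"]).apply(d)
    return np.array(pic["position"]),d/np.linalg.norm(d)
def at_z(pic,p,z):
    o,d=ray(pic,p); return o+d*(z-o[2])/d[2]
def proj(pic,X):
    c=rot(pic["orientation"]).inv().apply(np.atleast_2d(X)-pic["position"]); u=c@np.array(pic["K"]).T
    return u[:,:2]/u[:,2:]
def tri(obs):
    A=np.zeros((3,3));b=np.zeros(3)
    for pic,p in obs:
        o,d=ray(pic,p);M=np.eye(3)-np.outer(d,d);A+=M;b+=M@o
    return np.linalg.solve(A,b)
def save(pic,name,k=1): cv2.imwrite('pics/'+name,cv2.resize(pic["frame"][:,:,::-1],None,fx=k,fy=k))
def st():
    s=get_state(); print({k:np.round(s[k],4).tolist() for k in ("clock","position","ee_rot","contact_force","width","gripper_force","qpos")}); return s
E
python3 - <<'E'
from h import *
st(); print(nose_length)
ps={n:get_image(n) for n in("scene","side","wrist")}
for n,p in ps.items():
    print(n,np.round(p["position"],3),np.round(p["orientation"],3),p["K"][0][0])
    for q in("tin_teal","deck","setdown","home","jaw_tab","tin_orange","tin_yellow"):
        print(q,[(np.round(r["point"],1).tolist(),round(r["score"],2)) for r in place_of(q,p)[:2]])
cv2.imwrite('pics/a.png',np.hstack([cv2.resize(ps[n]["frame"],(400,300))[:,:,::-1] for n in("side","wrist")]))
save(ps["scene"],'b.png',1.5)
E
```

```text
pics
{'clock': 0.0, 'position': [0.5745, 0.0, 0.2474], 'ee_rot': [-0.0007, 0.7071, 0.7071, -0.0006], 'contact_force': [0.0718, -0.3493, -0.1251], 'width': 0.0855, 'gripper_force': 0.0, 'qpos': [-0.121, 0.2766, 1.5061, -0.0, 1.3607, -0.121]}
0.017
scene [ 1.132 -0.286  0.8  ] [-0.307  0.793  0.488 -0.197] 393.31874874961545
tin_teal [([124.7, 260.6], 0.79), ([190.6, 260.1], 0.26)]
deck [([256.5, 168.0], 0.65)]
setdown [([273.8, 173.5], 0.62), ([166.8, 217.5], 0.4)]
home [([260.0, 170.1], 0.89)]
jaw_tab [([290.1, 165.1], 0.95)]
tin_orange [([166.0, 215.7], 0.72), ([191.6, 258.9], 0.49)]
tin_yellow [([191.3, 256.4], 0.85), ([254.8, 167.9], 0.49)]
side [ 0.193 -1.015  0.745] [-0.491  0.852 -0.154  0.096] 484.6869457939257
tin_teal [([285.6, 326.4], 0.58)]
deck [([183.6, 218.0], 0.68)]
setdown [([215.8, 200.6], 0.78)]
home [([199.1, 211.0], 0.83)]
jaw_tab [([238.0, 164.1], 0.57)]
tin_orange [([225.6, 292.9], 0.88)]
tin_yellow [([281.9, 274.0], 0.94)]
wrist [0.575 0.074 0.373] [ 0.146  0.989  0.001 -0.001] 290.6479673256114
tin_teal []
deck [([106.7, 111.9], 0.59)]
setdown [([172.5, 105.7], 0.64)]
home [([136.1, 109.2], 0.83)]
jaw_tab [([244.1, 98.3], 0.57), ([262.4, 290.8], 0.18)]
tin_orange [([164.4, 294.1], 0.89)]
tin_yellow [([263.0, 290.7], 0.78)]
```

View pics/b.png

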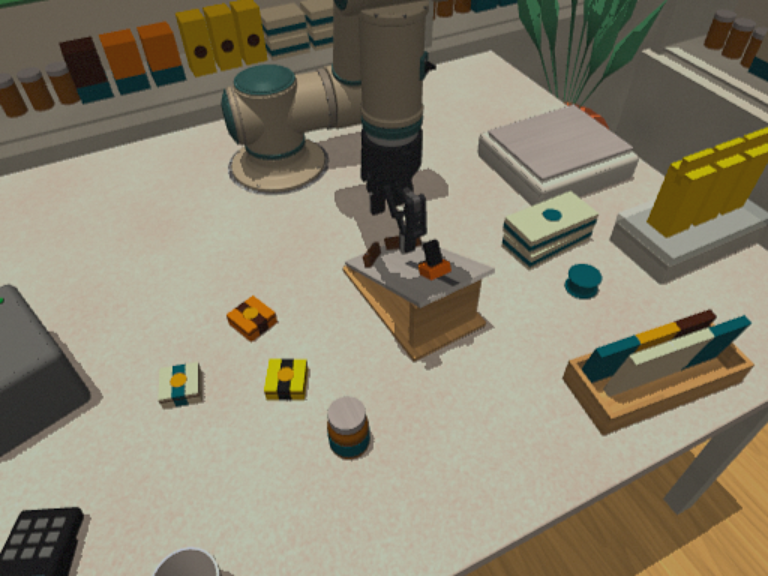

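View pics/a.png

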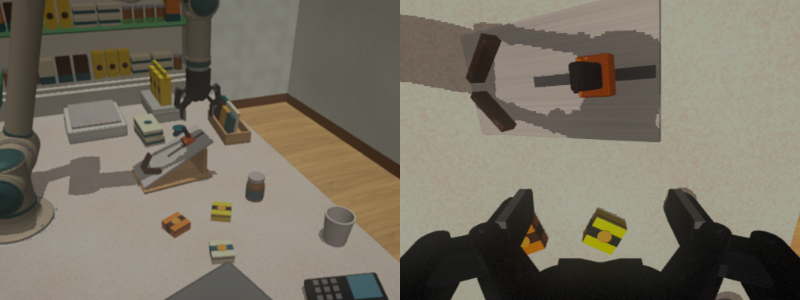

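```bash
python3 - <<'E'
from h import *
S,D,W=[get_image(n) for n in("scene","side","wrist")]
for q in("tin_teal","tin_orange","tin_yellow"):
    for n,p in zip("SDW",(S,D,W)):
        r=place_of(q,p)
        if r: print(q,n,np.round(at_z(p,r[0]["point"],0),4))
X={}
for q in("deck","home","setdown","jaw_tab"):
    o=[(p,place_of(q,p)[0]["point"]) for p in(S,D,W)]
    X[q]=tri(o); print(q,np.round(X[q],4),[np.round(proj(p,X[q])[0]-u,1).tolist() for p,u in o])
E
```

```text
tin_teal S [ 0.5181 -0.3403  0.    ]
tin_teal W [ 0.4339 -0.2032  0.    ]
tin_orange S [ 0.4377 -0.2012 -0.    ]
tin_orange D [ 0.4306 -0.2099  0.    ]
tin_orange W [ 0.4292 -0.2006  0.    ]
tin_yellow S [ 0.587  -0.1973  0.    ]
tin_yellow D [0.4955 0.3914 0.    ]
tin_yellow W [ 0.5812 -0.1931  0.    ]
deck [0.4029 0.0661 0.0376] [[1.3, 0.4], [0.5, 0.3], [-3.5, 2.0]]
home [0.4405 0.0719 0.0536] [[0.6, 1.3], [0.4, -0.4], [-4.5, 0.6]]
setdown [0.4939 0.073  0.078 ] [[-0.6, 0.8], [-1.3, -0.9], [2.7, 0.1]]
jaw_tab [0.5677 0.0785 0.1673] [[-0.4, -0.8], [-0.1, 0.5], [3.2, -1.2]]
```

The scene picture shows the teal-banded cream tin alone at (180,383) of the 1.5x picture. The orange tin is at (252,317), the yellow one at (286,378), and the cradle is in the centre with its jaw up the slope. The wrist view shows the V of fences on the left. Next I'll look at the tin from above.

Call:
{"op": "apply_moves", "data": {"deltas": [85, -40, -6, 0, 0, 85, -80, -12, 0, 0, 85, -120, -18, 0, 0, 85, -160, -25, 0, 0, 85, -200, -32, 0, 0, 85, -240, -40, 0, 0, 85, -280, -48, 0, 0, 85, -320, -54, 0, 0, 85, -340, -57, 0, 0, 85, -340, -57, 0, 0]}}

```text
clock: 3.23
position: [0.517, -0.3452, 0.2478]
ee_rot: [0.001, 0.709, 0.705, -0.001]
contact_force: [0.9, -0.9, 0.3]
width: 0.0846
gripper_force: 0.0
```

```bash
python3 - <<'E'
from h import *
st(); W=get_image("wrist"); save(W,'c.png',1.5)
r=place_of("tin_teal",W); print(r[:1]); print(at_z(W,r[0]["point"],0) if r else '')
# cream/light top: tin mask
f=W["frame"]; hsv=cv2.cvtColor(f,cv2.COLOR_RGB2HSV)
teal=((hsv[...,0]>80)&(hsv[...,0]<105)&(hsv[...,1]>120)).astype(np.uint8)
n,l,s,c=cv2.connectedComponentsWithStats(teal)
for i in range(1,n):
    if s[i,4]>60:
        print(s[i],c[i]); pts=np.argwhere(l==i)[:,::-1]
        P=np.array([at_z(W,p,0.028)[:2] for p in pts]).astype(np.float32); print(cv2.minAreaRect(P*1000))
E
```

```text
{'clock': 3.2333, 'position': [0.517, -0.3452, 0.2478], 'ee_rot': [0.0009, 0.7089, 0.7053, -0.0011], 'contact_force': [0.8674, -0.8882, 0.2648], 'width': 0.0846, 'gripper_force': 0.0, 'qpos': [-0.6993, 0.346, 1.4025, -0.0024, 1.3915, -0.6939]}
[{'point': [253.4, 160.3], 'score': 0.61}]
[ 0.51440633 -0.34204329  0.        ]
```

View pics/c.png

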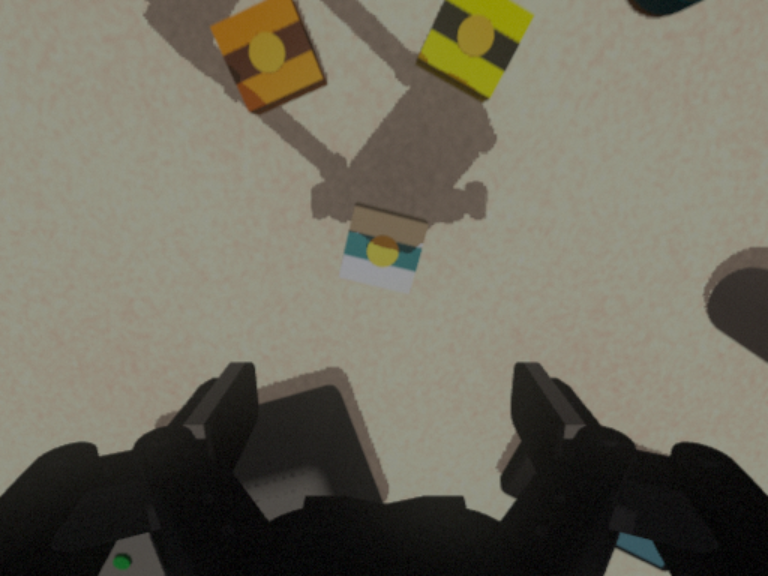

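The wrist picture shows the teal tin at about (383,248) in the 1.5x view, turned roughly 10°. The other tins are clear of the fingers' path. I'll refine its corners and yaw.

```bash
python3 - <<'E'
from h import *
W=get_image("wrist"); 
c=np.array([[357,207],[428,220],[410,292],[341,277]])/1.5
P=np.array([at_z(W,p,0.028) for p in c])
print(np.round(P,4),P.mean(0),[np.round(np.linalg.norm(P[i]-P[i-1])*1e3,1) for i in range(4)])
for i in range(4):
    d=P[(i+1)%4]-P[i]; print(np.degrees(np.arctan2(d[1],d[0])))
g=cv2.cvtColor(W["frame"],cv2.COLOR_RGB2HSV)
for y,x in((150,255),(165,240),(165,275),(185,250),(178,265),(140,220)): print(x,y,g[y,x],W["frame"][y,x])
E
```

```text
[[ 0.4973 -0.3045  0.028 ]
 [ 0.5532 -0.3147  0.028 ]
 [ 0.54   -0.3743  0.028 ]
 [ 0.4831 -0.3614  0.028 ]] [ 0.51841702 -0.33871424  0.028     ] [np.float64(58.6), np.float64(56.8), np.float64(61.1), np.float64(58.3)]
-10.349397177396519
-102.53008836753303
167.17189522071394
75.98043081709345
255 150 [ 17  73 115] [115 101  82]
240 165 [ 90 112 100] [ 56 100 100]
275 165 [ 18  76 114] [114 100  80]
250 185 [120   5 150] [147 147 150]
265 178 [ 89 115  95] [52 95 94]
220 140 [14 53 96] [96 85 76]
```

Call:
{"op": "apply_moves", "data": {"deltas": [85.4, 0, 1, 30, 6, 85.4, 0, 1, 70, 12, 85.4, 0, 1, 110, 12, 85.4, 0, 1, 140, 12, 85.4, 0, 1, 140, 12]}}

```text
clock: 3.8
position: [0.5157, -0.3348, 0.1021]
ee_rot: [-0.007, 0.776, 0.63, -0.001]
contact_force: [-0.8, 1.4, -1.1]
width: 0.0855
gripper_force: 0.0
```

```bash
python3 - <<'E'
from h import *
s=st(); W=get_image("wrist"); save(W,'d.png',1.5)
M=rot(s["ee_rot"]).as_matrix(); print(np.round(M,3))
r=place_of("tin_teal",W); print(r[:1]); print(at_z(W,r[0]["point"],0) if r else '')
E
```

```text
{'clock': 3.8, 'position': [0.5157, -0.3348, 0.1021], 'ee_rot': [-0.0068, 0.7764, 0.6302, -0.0011], 'contact_force': [-0.7558, 1.4482, -1.0599], 'width': 0.0855, 'gripper_force': 0.0, 'qpos': [-0.6893, 0.4509, 1.6173, 0.0007, 1.0872, -0.4824]}
[[ 0.206  0.979 -0.01 ]
 [ 0.979 -0.206  0.009]
 [ 0.007 -0.012 -1.   ]]
[{'point': [259.2, 206.2], 'score': 0.82}]
[ 0.51640557 -0.34147702  0.        ]
```

View pics/d.png

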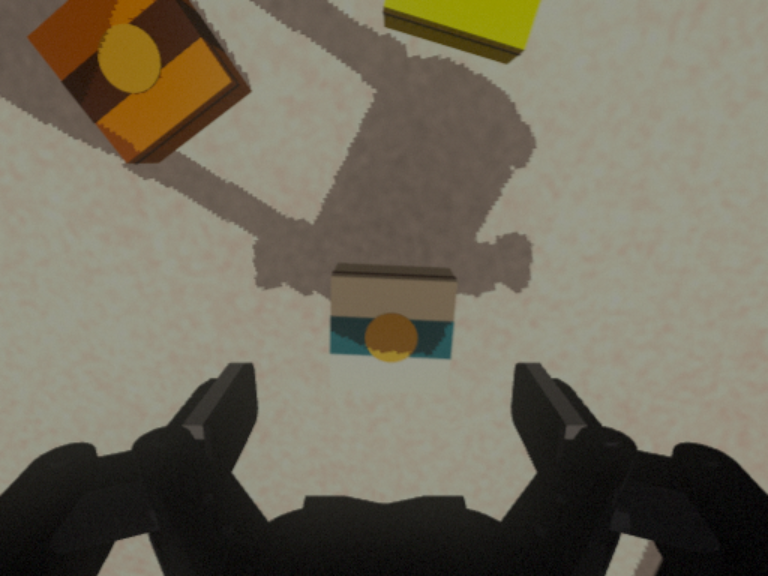

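The tin sits squarely between the open fingers, at about (393,335) in the picture and about 1° off. I'll descend and settle.

Call:
{"op": "apply_moves", "data": {"deltas": [85.4, 0, 0, 30, 0, 85.4, 0, 0, 60, 0, 85.4, 0, 0, 78, 0, 85.4, 0, 0, 78, 0, 85.4, 0, 0, 78, 0, 85.4, 0, 0, 78, 0]}}

```text
clock: 4.4
position: [0.5211, -0.3412, 0.0334]
ee_rot: [0.003, 0.777, 0.63, 0.001]
contact_force: [-0.8, -0.1, 1.7]
width: 0.0852
gripper_force: 0.0
```

```bash
python3 - <<'E'
from h import *
s=st(); M=rot(s["ee_rot"]).as_matrix(); print(np.round(M.T@(np.array([.5175,-.3405,.021])-s["position"])*1e3,1))
E
```

```text
{'clock': 4.4, 'position': [0.5211, -0.3412, 0.0334], 'ee_rot': [0.0028, 0.777, 0.6295, 0.0006], 'contact_force': [-0.7988, -0.1099, 1.7255], 'width': 0.0852, 'gripper_force': 0.0, 'qpos': [-0.6914, 0.5258, 1.6873, 0.0001, 0.9229, -0.4826]}
[-0.  -3.8 12.3]
```

Call:
{"op": "apply_moves", "data": {"deltas": [85.4, 0, -2, 8, 0, 85.4, 0, -2, 9, 0, 85.4, 0, -2, 9, 0, 55, 0, -2, 9, 0, 55, 0, -2, 9, 0, 55, 0, -2, 9, 0, 55, 0, -2, 9, 0, 55, 0, -2, 9, 0, 55, 0, -2, 9, 0], "squeeze": 30}}

```text
clock: 5.15
position: [0.5172, -0.3398, 0.0217]
ee_rot: [0.0, 0.777, 0.629, 0.0]
contact_force: [-0.4, 0.3, 3.8]
width: 0.0594
gripper_force: 33.1
```

Call:
{"op": "apply_moves", "data": {"deltas": [55, 0, 0, -30, 0, 55, 0, 0, -70, 0, 55, 0, 0, -110, 0, 55, 30, 9, -135, 0, 55, 65, 19, -150, 0, 55, 103, 30, -160, 0, 55, 142, 42, -170, 0, 55, 181, 53, -180, 0, 55, 220, 65, -190, 0, 55, 259, 76, -200, 0, 55, 297, 87, -210, 0, 55, 335, 98, -215, 0]}}

```text
clock: 6.15
position: [0.6833, -0.0302, 0.2369]
ee_rot: [0.0, 0.777, 0.629, 0.0]
contact_force: [0.9, -0.4, -2.1]
width: 0.0596
gripper_force: 34.2
```

```bash
python3 - <<'E'
from h import *
s=st(); W=get_image("wrist"); save(W,'e.png',1.5)
for q in("deck","home","setdown","jaw_tab"):
    r=place_of(q,W); print(q,[(np.round(x["point"],1).tolist(),round(x["score"],2)) for x in r[:1]])
E
```

```text
{'clock': 6.15, 'position': [0.6833, -0.0302, 0.2369], 'ee_rot': [0.0002, 0.777, 0.6294, 0.0003], 'contact_force': [0.8732, -0.4449, -2.0725], 'width': 0.0596, 'gripper_force': 34.1783, 'qpos': [-0.1458, 0.447, 1.2679, 0.0001, 1.426, 0.0633]}
deck []
home [([10.8, 128.1], 0.57)]
setdown [([37.9, 118.2], 0.75)]
jaw_tab [([40.1, 91.2], 0.7)]
```

View pics/e.png

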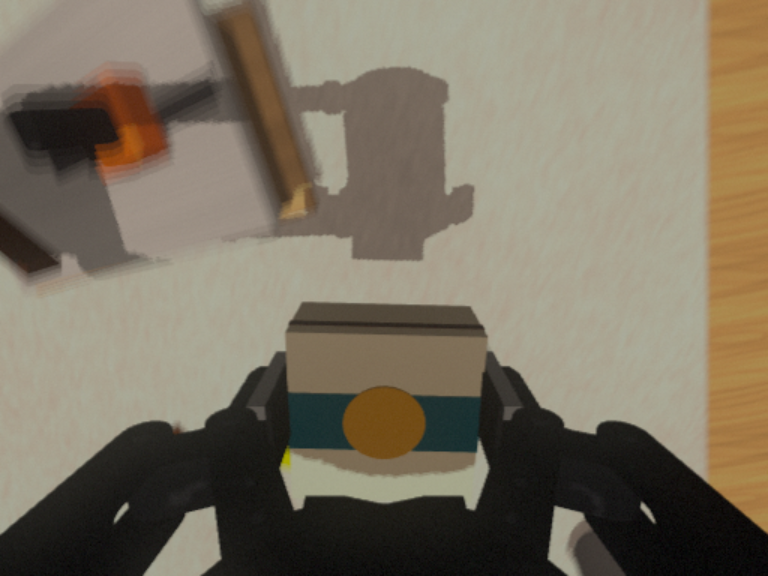

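The tin is held squarely between the pads. Next I'll see what the arm does near the edge of its reach, since the moves don't include a tilt.

Call:
{"op": "apply_moves", "data": {"deltas": [55, 20, 30, -20, 0, 55, 40, 60, -40, 0, 55, 60, 90, -60, 0, 55, 80, 120, -80, 0, 55, 100, 150, -100, 0, 55, 120, 180, -120, 0, 55, 135, 210, -140, 0, 55, 155, 240, -160, 0, 55, 155, 240, -160, 0, 55, 155, 240, -160, 0]}}

```text
clock: 7.23
position: [0.8841, 0.0625, 0.3547]
ee_rot: [0.01, 0.777, 0.629, 0.015]
contact_force: [-0.6, -0.2, -1.7]
width: 0.0593
gripper_force: 33.6
```

```bash
python3 - <<'E'
from h import *
s=st(); print(np.round(rot(s["ee_rot"]).as_matrix(),3))
E
```

```text
{'clock': 7.2333, 'position': [0.8841, 0.0625, 0.3547], 'ee_rot': [0.0103, 0.7773, 0.6289, 0.0146], 'contact_force': [-0.5995, -0.1843, -1.7396], 'width': 0.0593, 'gripper_force': 33.6458, 'qpos': [-0.0088, 0.8489, 0.2214, 0.0029, 2.0355, 0.2028]}
[[ 0.209  0.977  0.036]
 [ 0.978 -0.209  0.002]
 [ 0.01   0.034 -0.999]]
```

Call:
{"op": "apply_moves", "data": {"deltas": [55, 8, 40, 0, 0, 55, 16, 80, 0, 0, 55, 24, 120, 0, 0, 55, 32, 160, 0, 0, 55, 40, 200, 0, 0, 55, 40, 200, 0, 0]}}

```text
clock: 7.73
position: [0.931, 0.0544, 0.2974]
ee_rot: [0.02, 0.777, 0.629, 0.028]
contact_force: [0.5, 0.1, -2.5]
width: 0.0593
gripper_force: 33.7
```

```bash
python3 - <<'E'
from h import *
s=st(); print(np.round(rot(s["ee_rot"]).as_matrix(),3))
E
```

```text
{'clock': 7.7333, 'position': [0.931, 0.0544, 0.2974], 'ee_rot': [0.0199, 0.7769, 0.6287, 0.0281], 'contact_force': [0.5066, 0.1102, -2.4813], 'width': 0.0593, 'gripper_force': 33.6695, 'qpos': [-0.0183, 0.914, 0.2215, 0.006, 1.9374, 0.1941]}
[[ 0.208  0.976  0.069]
 [ 0.978 -0.209  0.004]
 [ 0.019  0.066 -0.998]]
```

Call:
{"op": "apply_moves", "data": {"deltas": [55, -8, -40, -10, 0, 55, -16, -80, -20, 0, 55, -24, -120, -30, 0, 55, -32, -160, -30, 0, 55, -40, -200, -30, 0, 55, -40, -200, -30, 0, 55, -40, -200, -30, 0]}}

```text
clock: 8.32
position: [0.7199, 0.0578, 0.3164]
ee_rot: [0.019, 0.777, 0.629, 0.028]
contact_force: [0.5, 0.5, -2.2]
width: 0.0599
gripper_force: 33.8
```

```bash
python3 - <<'E'
from h import *
s=st(); print(np.round(rot(s["ee_rot"]).as_matrix(),3))
E
```

```text
{'clock': 8.3167, 'position': [0.7199, 0.0578, 0.3164], 'ee_rot': [0.0194, 0.7766, 0.6291, 0.0277], 'contact_force': [0.4817, 0.516, -2.1621], 'width': 0.0599, 'gripper_force': 33.8141, 'qpos': [-0.019, 0.4466, 1.0798, 0.006, 1.5479, 0.19]}
[[ 0.207  0.976  0.067]
 [ 0.978 -0.208  0.005]
 [ 0.019  0.065 -0.998]]
```

The arm trades a little tilt when the requested pose exceeds its reach, and the tilt then stays. So I can tip the tool to the slope this way. I'll fit the arm's kinematics from the readings to plan it.

```bash
cat > kin.py <<'E'
import numpy as np
from scipy.optimize import least_squares
D=np.array([[.2766,1.5061,1.3607,.5745,0,.2474],[.346,1.4025,1.3915,.517,-.3452,.2478],[.4509,1.6173,1.0872,.5157,-.3348,.1021],[.5258,1.6873,.9229,.5211,-.3412,.0334],[.447,1.2679,1.426,.6833,-.0302,.2369],[.8489,.2214,2.0355,.8841,.0625,.3547],[.914,.2215,1.9374,.931,.0544,.2974],[.4466,1.0798,1.5479,.7199,.0578,.3164]])
def fk(p,q2,q3,q5):
    a0,L1,L2,L3,h,c=p; s=q2+q3; t=s+q5
    r=a0+L1*np.sin(q2)+L2*np.sin(s)+c*np.cos(s)+L3*np.sin(t)
    z=h+L1*np.cos(q2)+L2*np.cos(s)-c*np.sin(s)+L3*np.cos(t)
    return r,z
def res(p):
    r,z=fk(p[:6],*D[:,:3].T); rr=np.sqrt(D[:,3]**2+D[:,4]**2-.0693**2)
    return np.r_[r-rr,z-D[:,5],1e-2*(p[0]),1e-2*p[5],1e-2*(p[3]-.25)]
F=least_squares(res,[0,.4,.4,.25,.3,0]); P=F.x
if __name__=="__main__":
    print(np.round(P,4),np.abs(F.fun[:-3]).max())
    # best-effort IK with weighted pitch, joint limits, for upright targets
    lo,hi=[-.75,.22,.11],[2.08,2.7,2.71]
    for r in(.25,.4,.55,.7,.85):
        for z in(.3,.5,.6,.7,.8,.9,1.0):
            def f(q):
                a,b=fk(P,*q); return [a-r,b-z,.3*(q.sum()-np.pi)]
            q=least_squares(f,[.2,1.,1.5],bounds=(lo,hi)).x; a,b=fk(P,*q)
            print(r,z,'q',np.round(q,2),'r,z',np.round([a,b],2),'tilt',round(np.degrees(np.pi-q.sum()),1))
E
python3 kin.py
```

```text
[-0.      0.6299  0.4211  0.3473  0.1365  0.0605] 0.00014741985762045662
0.25 0.3 q [-0.26  1.92  1.48] r,z [0.25 0.3 ] tilt -0.0
0.25 0.5 q [-0.26  1.45  1.96] r,z [0.25 0.5 ] tilt 0.0
0.25 0.6 q [-0.21  1.16  2.19] r,z [0.25 0.6 ] tilt 0.0
0.25 0.7 q [-0.11  0.8   2.45] r,z [0.25 0.7 ] tilt 0.0
0.25 0.8 q [0.03 0.36 2.71] r,z [0.25 0.78] tilt 2.2
0.25 0.9 q [0.03 0.22 2.71] r,z [0.24 0.82] tilt 10.4
0.25 1.0 q [-0.01  0.22  2.68] r,z [0.23 0.83] tilt 14.4
0.4 0.3 q [-0.01  1.73  1.43] r,z [0.4 0.3] tilt -0.0
0.4 0.5 q [-0.03  1.26  1.91] r,z [0.4 0.5] tilt 0.0
0.4 0.6 q [0.02 0.96 2.15] r,z [0.4 0.6] tilt 0.0
0.4 0.7 q [0.14 0.55 2.45] r,z [0.4 0.7] tilt 0.0
0.4 0.8 q [0.21 0.22 2.65] r,z [0.39 0.76] tilt 3.6
0.4 0.9 q [0.14 0.22 2.57] r,z [0.37 0.79] tilt 11.9
0.4 1.0 q [0.08 0.22 2.45] r,z [0.36 0.83] tilt 22.4
0.55 0.3 q [0.22 1.45 1.47] r,z [0.55 0.3 ] tilt -0.0
0.55 0.5 q [0.22 0.98 1.94] r,z [0.55 0.5 ] tilt 0.0
0.55 0.6 q [0.29 0.63 2.22] r,z [0.55 0.6 ] tilt 0.0
0.55 0.7 q [0.39 0.22 2.5 ] r,z [0.54 0.68] tilt 2.2
0.55 0.8 q [0.31 0.22 2.44] r,z [0.52 0.73] tilt 10.3
0.55 0.9 q [0.23 0.22 2.35] r,z [0.5  0.77] tilt 19.7
0.55 1.0 q [0.17 0.22 2.23] r,z [0.49 0.83] tilt 30.2
0.7 0.3 q [0.46 1.1  1.59] r,z [0.7 0.3] tilt 0.0
0.7 0.5 q [0.51 0.54 2.1 ] r,z [0.7 0.5] tilt 0.0
0.7 0.6 q [0.55 0.22 2.31] r,z [0.69 0.58] tilt 3.0
0.7 0.7 q [0.47 0.22 2.27] r,z [0.66 0.65] tilt 10.6
0.7 0.8 q [0.39 0.22 2.2 ] r,z [0.64 0.7 ] tilt 19.1
0.7 0.9 q [0.32 0.22 2.11] r,z [0.63 0.76] tilt 28.4
0.7 1.0 q [0.26 0.22 2.  ] r,z [0.62 0.82] tilt 38.2
0.85 0.3 q [0.75 0.57 1.83] r,z [0.85 0.3 ] tilt 0.0
0.85 0.5 q [0.71 0.22 2.1 ] r,z [0.82 0.48] tilt 6.7
0.85 0.6 q [0.62 0.22 2.07] r,z [0.8  0.55] tilt 13.4
0.85 0.7 q [0.54 0.22 2.02] r,z [0.78 0.62] tilt 20.8
0.85 0.8 q [0.47 0.22 1.95] r,z [0.77 0.68] tilt 28.9
0.85 0.9 q [0.41 0.22 1.86] r,z [0.76 0.75] tilt 37.4
0.85 1.0 q [0.35 0.22 1.76] r,z [0.75 0.81] tilt 46.3
```

Call:
{"op": "apply_moves", "data": {"deltas": [55, 12, 14, -35, 0, 55, 24, 28, -70, 0, 55, 36, 42, -105, 0, 55, 48, 56, -140, 0, 55, 60, 70, -175, 0, 55, 72, 84, -210, 0, 55, 84, 98, -245, 0, 55, 96, 112, -280, 0, 55, 108, 126, -315, 0, 55, 115, 136, -350, 0, 55, 115, 136, -380, 0, 55, 115, 136, -390, 0]}}

```text
clock: 9.32
position: [0.7424, 0.1164, 0.5463]
ee_rot: [0.028, 0.776, 0.629, 0.042]
contact_force: [-1.0, 0.3, -1.7]
width: 0.0595
gripper_force: 34.2
```

```bash
cat >> h.py <<'E'
def tilt(s):
    z=rot(s["ee_rot"]).as_matrix()[:,2]; return np.degrees(np.arccos(-z[2])),np.degrees(np.arctan2(z[1],z[0]))
E
python3 - <<'E'
from h import *
s=st(); print(np.round(rot(s["ee_rot"]).as_matrix(),3),tilt(s))
E
```

```text
{'clock': 9.3167, 'position': [0.7424, 0.1164, 0.5463], 'ee_rot': [0.0284, 0.7761, 0.6285, 0.0423], 'contact_force': [-1.0349, 0.2755, -1.68], 'width': 0.0595, 'gripper_force': 34.1667, 'qpos': [0.0617, 0.6106, 0.2204, 0.0035, 2.2085, 0.2733]}
[[ 0.206  0.973  0.101]
 [ 0.978 -0.208  0.009]
 [ 0.03   0.097 -0.995]] (np.float64(5.847473673322074), np.float64(5.116517403236269))
```

Call:
{"op": "apply_moves", "data": {"deltas": [55, 6, 29, -25, 0, 55, 12, 58, -50, 0]}}

```text
clock: 9.48
position: [0.7502, 0.1098, 0.5518]
ee_rot: [0.037, 0.775, 0.628, 0.056]
contact_force: [0.4, 0.7, -1.9]
width: 0.0594
gripper_force: 34.2
```

Call:
{"op": "apply_moves", "data": {"deltas": [55, 6, 29, -25, 0, 55, 12, 58, -50, 0]}}

```text
clock: 9.65
position: [0.7571, 0.1034, 0.5568]
ee_rot: [0.044, 0.775, 0.627, 0.068]
contact_force: [0.2, -1.0, -1.7]
width: 0.0591
gripper_force: 34.2
```

Call:
{"op": "apply_moves", "data": {"deltas": [55, 6, 29, -25, 0, 55, 12, 58, -50, 0, 55, 18, 87, -75, 0, 55, 24, 116, -100, 0]}}

```text
clock: 9.98
position: [0.7611, 0.0944, 0.5651]
ee_rot: [0.052, 0.774, 0.626, 0.081]
contact_force: [-0.1, 0.2, -2.3]
width: 0.059
gripper_force: 34.2
```

```bash
python3 - <<'E'
from h import *
s=st(); print(np.round(rot(s["ee_rot"]).as_matrix(),3),tilt(s))
E
```

```text
{'clock': 9.9833, 'position': [0.7611, 0.0944, 0.5651], 'ee_rot': [0.0516, 0.7736, 0.6265, 0.0806], 'contact_force': [-0.1235, 0.2312, -2.2706], 'width': 0.059, 'gripper_force': 34.1825, 'qpos': [0.0253, 0.5901, 0.2209, 0.0194, 2.1394, 0.2467]}
[[ 0.202  0.961  0.189]
 [ 0.978 -0.21   0.021]
 [ 0.06   0.181 -0.982]] (np.float64(10.986041682758092), np.float64(6.3767287397585735))
```

Call:
{"op": "apply_moves", "data": {"deltas": [55, 11, 29, -25, 0, 55, 22, 58, -50, 0]}}

```text
clock: 10.15
position: [0.7658, 0.0968, 0.5734]
ee_rot: [0.06, 0.772, 0.625, 0.095]
contact_force: [-0.1, 0.5, -2.1]
width: 0.0593
gripper_force: 34.2
```

Call:
{"op": "apply_moves", "data": {"deltas": [55, 11, 29, -25, 0, 55, 22, 58, -50, 0]}}

```text
clock: 10.32
position: [0.7687, 0.0989, 0.5831]
ee_rot: [0.069, 0.77, 0.624, 0.109]
contact_force: [-1.7, -0.3, -2.3]
width: 0.0596
gripper_force: 34.2
```

Call:
{"op": "apply_moves", "data": {"deltas": [55, 11, 29, -25, 0, 55, 22, 58, -50, 0]}}

```text
clock: 10.48
position: [0.771, 0.1005, 0.5935]
ee_rot: [0.077, 0.769, 0.623, 0.122]
contact_force: [-0.7, -0.3, -1.1]
width: 0.0594
gripper_force: 34.2
```

Call:
{"op": "apply_moves", "data": {"deltas": [55, 11, 29, -25, 0, 55, 22, 58, -50, 0]}}

```text
clock: 10.65
position: [0.7724, 0.1018, 0.6047]
ee_rot: [0.086, 0.767, 0.621, 0.136]
contact_force: [0.1, -0.7, -1.9]
width: 0.0595
gripper_force: 34.2
```

```bash
python3 - <<'E'
from h import *
s=st(); print(np.round(rot(s["ee_rot"]).as_matrix(),3),tilt(s))
E
```

```text
{'clock': 10.65, 'position': [0.7724, 0.1018, 0.6047], 'ee_rot': [0.0858, 0.7668, 0.6214, 0.1359], 'contact_force': [0.094, -0.7431, -1.8825], 'width': 0.0595, 'gripper_force': 34.1851, 'qpos': [0.0294, 0.5493, 0.2205, 0.0315, 2.0499, 0.2572]}
[[ 0.191  0.93   0.315]
 [ 0.976 -0.213  0.037]
 [ 0.102  0.301 -0.948]] (np.float64(18.49876911751538), np.float64(6.7389678130845505))
```

Call:
{"op": "apply_moves", "data": {"deltas": [55, 14, 29, -25, 0, 55, 28, 58, -50, 0]}}

```text
clock: 10.82
position: [0.773, 0.1076, 0.6163]
ee_rot: [0.094, 0.765, 0.62, 0.15]
contact_force: [-0.1, 0.1, -1.6]
width: 0.0595
gripper_force: 34.2
```

Call:
{"op": "apply_moves", "data": {"deltas": [55, 14, 29, -25, 0, 55, 28, 58, -50, 0]}}

```text
clock: 10.98
position: [0.7726, 0.1129, 0.6289]
ee_rot: [0.103, 0.762, 0.618, 0.164]
contact_force: [-0.2, -0.4, -1.5]
width: 0.0593
gripper_force: 34.2
```

Call:
{"op": "apply_moves", "data": {"deltas": [55, 14, 29, -25, 0, 55, 28, 58, -50, 0]}}

```text
clock: 11.15
position: [0.7711, 0.1177, 0.6425]
ee_rot: [0.111, 0.759, 0.616, 0.178]
contact_force: [-0.7, -0.3, -1.5]
width: 0.0593
gripper_force: 34.2
```

Call:
{"op": "apply_moves", "data": {"deltas": [55, 14, 29, -25, 0, 55, 28, 58, -50, 0]}}

```text
clock: 11.32
position: [0.7687, 0.122, 0.657]
ee_rot: [0.119, 0.757, 0.614, 0.192]
contact_force: [-0.5, -0.6, -1.4]
width: 0.0593
gripper_force: 34.2
```

```bash
python3 - <<'E'
from h import *
s=st(); print(np.round(rot(s["ee_rot"]).as_matrix(),3),tilt(s))
E
```

```text
{'clock': 11.3167, 'position': [0.7687, 0.122, 0.657], 'ee_rot': [0.1193, 0.7565, 0.6136, 0.1923], 'contact_force': [-0.5194, -0.5581, -1.4319], 'width': 0.0593, 'gripper_force': 34.1932, 'qpos': [0.0538, 0.4955, 0.2204, 0.0345, 1.97, 0.2826]}
[[ 0.173  0.882  0.437]
 [ 0.974 -0.219  0.055]
 [ 0.145  0.417 -0.898]] (np.float64(26.161768506746284), np.float64(7.222466330275229))
```

The tool is now tilted 26.2°. I'll go over the cradle, turning to 45°.

Call:
{"op": "apply_moves", "data": {"deltas": [55, -11, -30, 14, 4, 55, -24, -64, 29, 8, 55, -37, -98, 44, 12, 55, -50, -133, 60, 16, 55, -63, -167, 75, 20, 55, -76, -201, 90, 24, 55, -89, -236, 106, 28, 55, -102, -270, 121, 28, 55, -114, -304, 137, 28, 55, -127, -339, 153, 28, 55, -140, -373, 168, 28, 55, -153, -407, 183, 28]}}

```text
clock: 12.32
position: [0.4665, 0.0726, 0.3064]
ee_rot: [0.069, 0.883, 0.412, 0.214]
contact_force: [-0.2, -0.6, -2.1]
width: 0.0596
gripper_force: 34.2
```

```bash
python3 - <<'E'
from h import *
s=st(); print(np.round(rot(s["ee_rot"]).as_matrix(),3),tilt(s))
S,D,W=[get_image(n) for n in("scene","side","wrist")]
save(W,'f.png',1.5)
for q in("deck","home","setdown","jaw_tab"):
    o=[(p,r[0]["point"]) for p in(S,D,W) for r in [place_of(q,p)] if r and r[0]["score"]>.4]
    X=tri(o); print(q,np.round(X,4),[np.round(proj(p,X)[0]-u,1).tolist()+np.round(u).tolist() for p,u in o])
E
```

```text
{'clock': 12.3167, 'position': [0.4665, 0.0726, 0.3064], 'ee_rot': [0.0691, 0.8828, 0.4124, 0.2142], 'contact_force': [-0.1947, -0.6134, -2.1285], 'width': 0.0596, 'gripper_force': 34.1645, 'qpos': [-0.0503, -0.1419, 1.9092, 0.0956, 0.9285, 0.6065]}
[[ 0.568  0.698  0.435]
 [ 0.758 -0.65   0.055]
 [ 0.321  0.299 -0.899]] (np.float64(26.012181134245132), np.float64(7.15311890629052))
deck [0.4072 0.0675 0.0444] [[0.4, -0.0, 184.0, 217.0], [-0.8, 0.5, 180.0, 251.0]]
home [0.4425 0.0701 0.053 ] [[-0.0, 0.4, 262.0, 170.0], [1.4, -0.5, 195.0, 212.0], [-3.1, 2.1, 203.0, 229.0]]
setdown [0.4958 0.0739 0.0842] [[-1.7, 1.5, 274.0, 172.0], [-1.4, -1.2, 216.0, 199.0], [0.3, -3.2, 233.0, 204.0]]
jaw_tab [0.568  0.0787 0.1664] [[0.0, -0.4, 290.0, 168.0], [-1.5, 1.2, 241.0, 164.0], [4.3, -3.2, 295.0, 152.0]]
```

View pics/f.png

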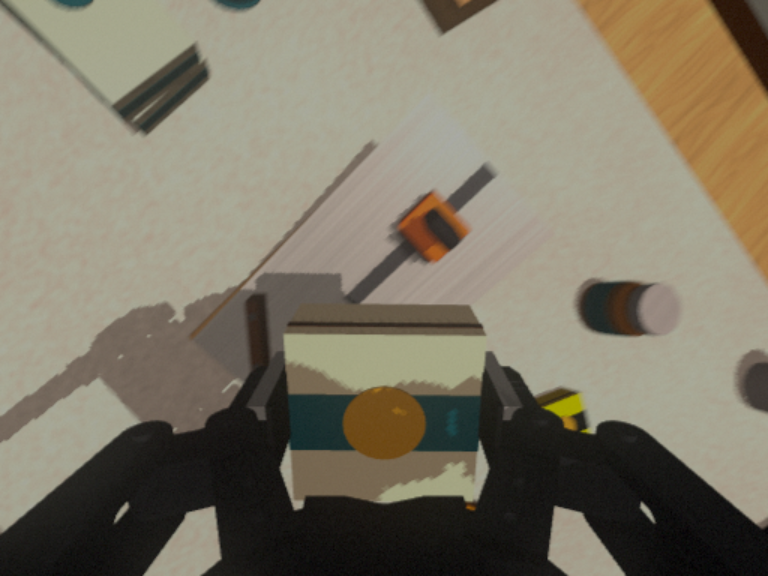

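The picture shows the tin held flush with its tool axis along the plate normal. The plate's left edge runs (190,335)–(375,145) and the slot (350,300)–(490,170), both close to 45° in the image. I'll fit the deck pose now.

```bash
cat > fit.py <<'E'
from h import *
from scipy.optimize import least_squares
A=np.radians(26)
def T(v):  # x,y,yaw -> R,o
    c,s=np.cos(v[2]),np.sin(v[2]); Rz=np.array([[c,-s,0],[s,c,0],[0,0,1]])
    Ry=np.array([[np.cos(A),0,-np.sin(A)],[0,1,0],[np.sin(A),0,np.cos(A)]])
    return Rz@Ry,np.array([v[0],v[1],.036])
def run(pics,extra=[]):
    o=[]
    for p in pics:
        for q in("deck","home","setdown","jaw_tab"):
            r=place_of(q,p)
            if r and r[0]["score"]>.5: o.append((p,q,np.array(r[0]["point"])))
    def f(v):
        Rm,t=T(v); L={"deck":[0,0,0],"home":[.0424,0,0],"setdown":[.098,0,0],"jaw_tab":[.175-v[3]+.034,0,.045]}
        e=[proj(p,t+Rm@np.array(L[q]))[0]-u for p,q,u in o]+[(proj(p,t+Rm@np.array(X))[0]-u) for p,X,u in extra]
        return np.ravel(e)
    F=least_squares(f,[.405,.067,.075,.008],loss='soft_l1'); return F,o
if __name__=="__main__":
    s=st(); pics=[get_image(n) for n in("scene","side","wrist")]
    W=pics[2]; save(W,'g.png',1.5)
    for P in(pics,pics[:2],pics[2:]):
        F,o=run(P); v=F.x; print(np.round(v,4),'yaw',round(np.degrees(v[2]),2),np.round(F.fun.reshape(-1,2),1).tolist())
    F,o=run(pics); np.save('deck.npy',F.x); Rm,t=T(F.x)
    E=rot(s["ee_rot"]).as_matrix(); print('tool in deck',np.round(Rm.T@E,3), np.round(Rm.T@(np.array(s["position"])-t)*1e3,1))
    print(tilt(s))
    # overlay the model plate outline
    im=cv2.resize(W["frame"],None,fx=1.5,fy=1.5)[:,:,::-1].copy()
    pl=np.array([[-.025,.07,0],[.25,.07,0],[.25,-.07,0],[-.025,-.07,0]]); u=proj(W,t+pl@Rm.T)*1.5
    cv2.polylines(im,[np.int32(u)],True,(0,0,255),1)
    cv2.imwrite('pics/h.png',im)
E
python3 fit.py
```

```text
{'clock': 13.0667, 'position': [0.4688, 0.0726, 0.3077], 'ee_rot': [0.0688, 0.8829, 0.4123, 0.2137], 'contact_force': [-0.392, 0.0765, -2.3742], 'width': 0.0597, 'gripper_force': 34.2111, 'qpos': [-0.0499, -0.138, 1.9027, 0.0952, 0.9324, 0.6076]}
[0.4057 0.0688 0.0595 0.0081] yaw 3.41 [[3.4, -3.6], [-0.9, 0.4], [0.2, 1.1], [122.3, -48.3], [1.8, 2.4], [0.1, -0.8], [0.6, 0.7], [2.0, 1.9], [-3.0, 0.3], [0.8, 0.6], [-0.3, -0.4], [-0.1, 0.3]]
[ 0.4042  0.0745 -0.044   0.0158] yaw -2.52 [[4.9, -4.5], [-0.6, -0.2], [-1.2, 1.1], [116.5, -48.0], [0.7, 1.4], [-0.6, -1.0], [0.5, 1.4], [0.4, 5.2]]
[0.4064 0.0682 0.0643 0.0084] yaw 3.68 [[-2.3, 0.2], [1.4, 0.5], [0.2, -0.7], [-0.0, -0.0]]
tool in deck [[ 0.691  0.723 -0.002]
 [ 0.722 -0.691  0.029]
 [ 0.02  -0.021 -1.   ]] [1.760e+02 1.000e-01 2.164e+02]
(np.float64(25.945971373485644), np.float64(7.190700496699708))
```

View pics/h.png

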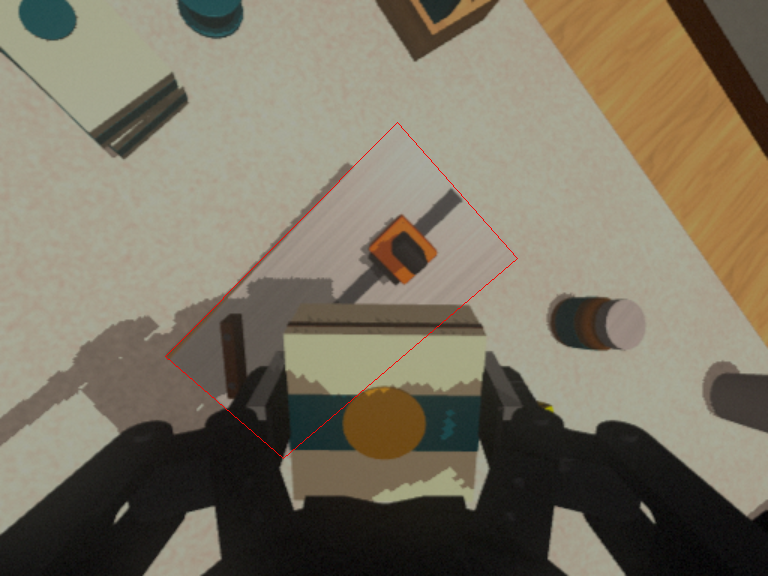

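The overlay puts the plate outline on its edges: yaw about 3.5°, jaw travel about 8 mm, tool normal within 1.7° of the plate's. I'll move over the setdown point, 45 mm off the plate.

Call:
{"op": "apply_moves", "data": {"deltas": [55, -20, -19, 20, 1, 55, -40, -38, 40, 1, 55, -57, -53, 70, 1, 55, -57, -53, 105, 1, 55, -57, -53, 135, 1, 55, -57, -53, 150, 1, 55, -57, -53, 150, 1, 55, -57, -53, 150, 1, 55, -57, -53, 150, 1]}}

```text
clock: 15.77
position: [0.4647, 0.0721, 0.1395]
ee_rot: [0.067, 0.886, 0.405, 0.215]
contact_force: [-0.1, -0.5, -1.8]
width: 0.0596
gripper_force: 34.2
```

```bash
cat > chk.py <<'E'
from fit import *
def chk(v=None):
    s=get_state(); v=np.load('deck.npy') if v is None else v; Rm,t=T(v); E=rot(s["ee_rot"]).as_matrix(); M=Rm.T@E
    p=Rm.T@(np.array(s["position"])-t)*1e3; und=p+M@[0,0,21.7]
    print('clk',round(s["clock"],2),'tcp deck',np.round(p,1),'underside',np.round(und,1),'toolz',np.round(M[:,2],3),'ty ang',round(np.degrees(np.arctan2(M[1,1],M[0,1])),2),'F tool',np.round(E.T@np.array(s["contact_force"]),1),'F deck',np.round(Rm.T@np.array(s["contact_force"]),1),'w',round(s["width"],4))
    return s,Rm,t,E,M
E
python3 - <<'E'
from chk import *
s,Rm,t,E,M=chk()
pics=[get_image(n) for n in("scene","side","wrist")]
for P in(pics,pics[2:]):
    F,o=run(P); v=F.x; print(np.round(v,4),'yaw',round(np.degrees(v[2]),2),[(q,e.round(1).tolist()) for (p,q,u),e in zip(o,F.fun.reshape(-1,2))])
# seal centre -> tool frame at plane 6.3 mm behind TCP
W=pics[2]; o_,d=ray(W,(256,281.5)); a=E.T@(o_-s["position"]); b=E.T@d; print('seal tool', np.round((a+b*(-.0063-a[2])/b[2])*1e3,1))
im=cv2.resize(W["frame"],None,fx=1.5,fy=1.5)[:,:,::-1].copy()
pl=np.array([[-.025,.07,0],[.25,.07,0],[.25,-.07,0],[-.025,-.07,0]]); cv2.polylines(im,[np.int32(proj(W,t+pl@Rm.T)*1.5)],True,(0,0,255),1)
cv2.imwrite('pics/i.png',im)
E
```

```text
clk 15.77 tcp deck [98.5 -0.2 67.1] underside [98.5  0.5 45.4] toolz [-0.     0.029 -1.   ] ty ang -44.71 F tool [-1.  -0.3  1.6] F deck [-0.9 -0.5 -1.6] w 0.0596
[0.405  0.0677 0.0703 0.0077] yaw 4.03 [('deck', [0.5, -2.9]), ('home', [-0.7, 0.3]), ('setdown', [2.6, 19.4]), ('jaw_tab', [0.2, 0.1]), ('deck', [-0.9, 0.8]), ('home', [0.8, -1.1]), ('setdown', [-1.5, -0.9]), ('jaw_tab', [-0.4, 1.5]), ('setdown', [0.3, 0.4]), ('jaw_tab', [0.0, -0.1])]
[0.405  0.0686 0.0649 0.0078] yaw 3.72 [('setdown', [-0.0, 0.0]), ('jaw_tab', [-0.0, -0.0])]
seal tool [-5.9  0.3 -6.3]
```

View pics/i.png

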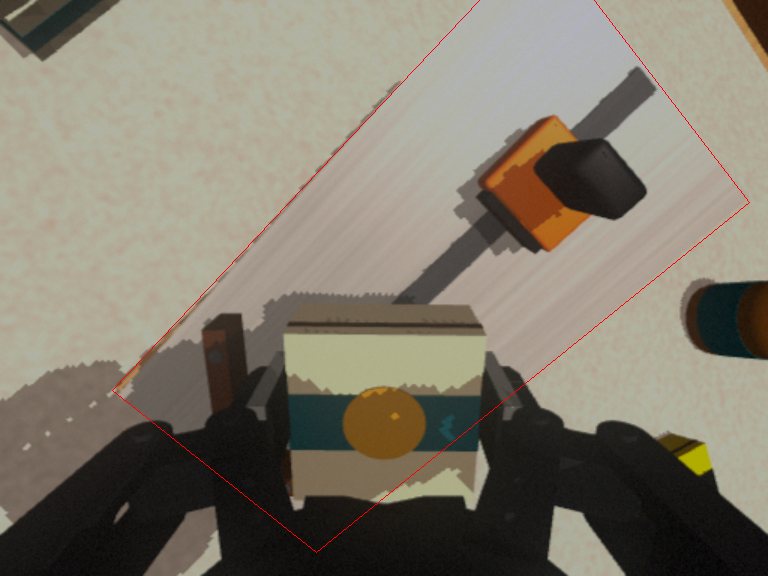

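The picture shows the tin squarely above the setdown, with the left fence at (225,360) parallel to its side and the jaw well clear up-slope. I'll lower it most of the way.

Call:
{"op": "apply_moves", "data": {"deltas": [55, 4, 0, 15, 0, 55, 4, 0, 30, 0, 55, 4, 0, 37, 0, 55, 4, 0, 37, 0, 55, 4, 0, 37, 0]}}

```text
clock: 17.13
position: [0.4822, 0.0772, 0.1061]
ee_rot: [0.067, 0.887, 0.405, 0.214]
contact_force: [-0.1, 0.1, -2.2]
width: 0.0593
gripper_force: 34.2
```

Call:
{"op": "apply_moves", "data": {"deltas": [55, 0, 0, 1, 0, 55, 0, 0, 2, 0, 55, 0, 0, 2, 0]}}

```text
clock: 17.38
position: [0.4835, 0.0772, 0.1052]
ee_rot: [0.067, 0.886, 0.405, 0.215]
contact_force: [-0.8, -0.9, -3.2]
width: 0.0594
gripper_force: 34.2
```

```bash
python3 -c "
from chk import *
chk()"
```

```text
clk 17.38 tcp deck [100.6   3.8  27.9] underside [100.6   4.4   6.2] toolz [-0.001  0.029 -1.   ] ty ang -44.72 F tool [-2.2 -0.9  2.5] F deck [-2.2 -0.8 -2.5] w 0.0594
```

Call:
{"op": "apply_moves", "data": {"deltas": [55, 0, 0, 1, 0, 55, 0, 0, 2, 0, 55, 0, 0, 2, 0]}}

```text
clock: 17.63
position: [0.4842, 0.0774, 0.103]
ee_rot: [0.067, 0.887, 0.405, 0.214]
contact_force: [0.4, 0.3, -2.2]
width: 0.0595
gripper_force: 34.2
```

Call:
{"op": "apply_moves", "data": {"deltas": [55, 0, 0, 1, 0, 55, 0, 0, 1, 0]}}

```text
clock: 17.8
position: [0.4847, 0.0774, 0.102]
ee_rot: [0.067, 0.887, 0.405, 0.214]
contact_force: [-0.1, 0.8, -3.6]
width: 0.0592
gripper_force: 34.2
```

```bash
python3 -c "
from chk import *
chk()"
```

```text
clk 17.8 tcp deck [100.3   4.   24.5] underside [100.2   4.6   2.8] toolz [-0.002  0.029 -1.   ] ty ang -44.72 F tool [-0.6 -1.6  3.3] F deck [-1.6  0.8 -3.2] w 0.0592
```

Call:
{"op": "apply_moves", "data": {"deltas": [55, 0, 0, 1, 0, 55, 0, 0, 1, 0]}}

```text
clock: 17.97
position: [0.4851, 0.0775, 0.101]
ee_rot: [0.067, 0.887, 0.405, 0.214]
contact_force: [0.6, -0.2, -2.0]
width: 0.0593
gripper_force: 34.2
```

Call:
{"op": "apply_moves", "data": {"deltas": [55, 0, 0, 0.6, 0, 55, 0, 0, 0.6, 0]}}

```text
clock: 18.13
position: [0.4854, 0.0775, 0.1005]
ee_rot: [0.067, 0.887, 0.405, 0.214]
contact_force: [-0.8, 0.4, -2.4]
width: 0.0592
gripper_force: 34.2
```

```bash
python3 -c "
from chk import *
chk()"
```

```text
clk 18.13 tcp deck [100.3   4.   22.9] underside [100.2   4.6   1.2] toolz [-0.002  0.029 -1.   ] ty ang -44.72 F tool [-0.9 -1.5  1.9] F deck [-1.8  0.5 -1.9] w 0.0592
```

Call:
{"op": "apply_moves", "data": {"deltas": [55, 0, 0, 0.6, 0, 55, 0, 0, 0.6, 0]}}

```text
clock: 18.3
position: [0.4857, 0.0776, 0.1]
ee_rot: [0.067, 0.887, 0.405, 0.214]
contact_force: [-0.1, 0.2, -2.0]
width: 0.0595
gripper_force: 34.3
```

Call:
{"op": "apply_moves", "data": {"deltas": [55, 0, 0, 0.5, 0, 55, 0, 0, 0.5, 0]}}

```text
clock: 18.47
position: [0.4858, 0.0776, 0.0997]
ee_rot: [0.067, 0.887, 0.405, 0.214]
contact_force: [-1.1, -0.4, 0.9]
width: 0.059
gripper_force: 34.4
```

```bash
python3 -c "
from chk import *
chk()"
```

```text
clk 18.47 tcp deck [100.4   4.   22. ] underside [100.3   4.6   0.3] toolz [-0.002  0.029 -1.   ] ty ang -44.72 F tool [-0.6 -0.2 -1.3] F deck [-0.6 -0.4  1.3] w 0.059
```

Light contact, about 3 N. I'll let go, with the tool backing away from the downhill finger's side and up.

Call:
{"op": "apply_moves", "data": {"deltas": [85.4, 0, -3, 0, 0, 85.4, 0, -9, -8, 0, 85.4, 0, -13, -48, 0, 85.4, 0, -13, -88, 0, 85.4, 0, -13, -110, 0, 85.4, 0, -13, -110, 0, 85.4, 0, -13, -110, 0]}}

```text
clock: 19.05
position: [0.4299, 0.0802, 0.1966]
ee_rot: [0.068, 0.886, 0.404, 0.216]
contact_force: [-0.3, 0.4, -0.3]
width: 0.0855
gripper_force: 0.0
```

```bash
python3 - <<'E'
from chk import *
s,Rm,t,E,M=chk()
W=get_image("wrist"); r=place_of("tin_teal",W); 
if r:
    o,d=ray(W,r[0]["point"]); a=Rm.T@(o-t); b=Rm.T@d; print(r[0]["score"],np.round((a-b*a[2]/b[2])*1e3,1))
im=cv2.resize(W["frame"],None,fx=1.5,fy=1.5)[:,:,::-1].copy()
h=.0424; q=np.array([[0,0,.028],[h,h,.028],[2*h,0,.028],[h,-h,.028]])
cv2.polylines(im,[np.int32(proj(W,t+q@Rm.T)*1.5)],True,(0,0,255),1)
cv2.imwrite('pics/j.png',im)
E
```

```text
clk 19.05 tcp deck [ 92.8  10.  133.4] underside [ 92.9  10.6 111.7] toolz [ 0.003  0.028 -1.   ] ty ang -44.71 F tool [ 0.  -0.5  0.1] F deck [-0.4  0.4 -0.1] w 0.0855
0.66 [46.  -0.7  0. ]
```

View pics/j.png

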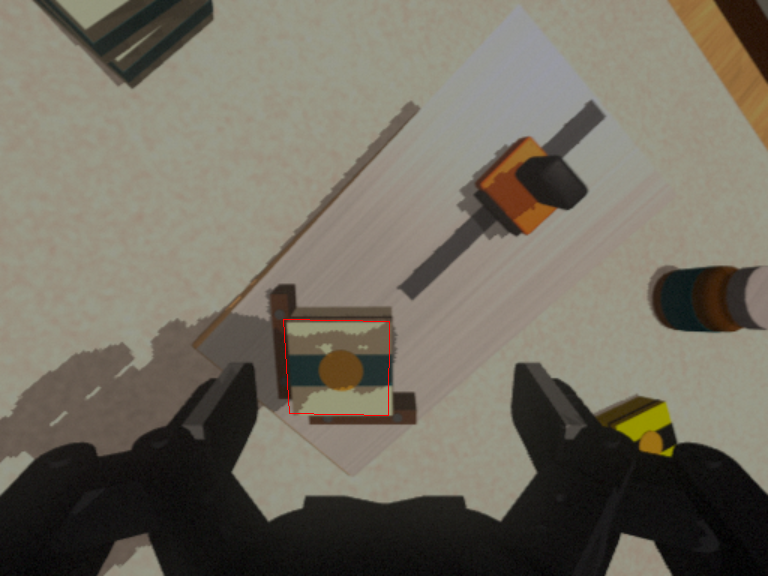

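The tin lies home in the corner: its outline matches the model seat at (340,370), and both fences at (283,340) and (362,410) are against it. Next I'll shut the fingers, turn them square to the slope, and go behind the tab.

Call:
{"op": "apply_moves", "data": {"deltas": [0, 20, 24, -5, 7, 0, 42, 50, -5, 14, 0, 63, 75, -5, 21, 0, 83, 100, -5, 28, 0, 83, 100, -5, 35, 0, 83, 100, -5, 42, 0, 83, 100, -5, 45, 0, 83, 100, -5, 45, 0, 83, 100, -5, 45, 0, 83, 100, -5, 45, 0, 83, 100, -5, 45, 0, 83, 100, -5, 45], "squeeze": 40}}

```text
clock: 20.15
position: [0.544, 0.0755, 0.2552]
ee_rot: [-0.02, 0.974, 0.035, 0.223]
contact_force: [-0.4, -0.4, 0.1]
width: -0.0001
gripper_force: 0.0
```

```bash
python3 - <<'E'
from chk import *
s,Rm,t,E,M=chk(); print(np.round(M,3))
W=get_image("wrist"); S=get_image("scene"); D=get_image("side")
for p in (W,S,D):
    r=place_of("jaw_tab",p)
    if r:
        # intersect the ray with plane deck y=0
        o,d=ray(p,r[0]["point"]); a=Rm.T@(o-t); b=Rm.T@d; print(r[0]["score"],np.round((a-b*(a[2]-.045)/b[2])*1e3,1))
E
```

```text
clk 20.15 tcp deck [220.6  -1.5 136.3] underside [220.5  -0.9 114.6] toolz [-0.002  0.029 -1.   ] ty ang -89.7 F tool [-0.4  0.4 -0.3] F deck [-0.3 -0.4  0.3] w -0.0001
[[ 1.     0.005 -0.002]
 [ 0.005 -1.     0.029]
 [-0.002 -0.029 -1.   ]]
0.74 [201.1   1.9  45. ]
0.72 [192.9   7.6  45. ]
0.79 [204.8   3.1  45. ]
```

Call:
{"op": "apply_moves", "data": {"deltas": [0, 5, 0, 10, 0, 0, 5, 0, 40, 0, 0, 5, 0, 70, 0, 0, 5, 0, 88, 0, 0, 5, 0, 88, 0, 0, 5, 0, 88, 0]}}

```text
clock: 20.95
position: [0.5867, 0.0806, 0.1771]
ee_rot: [-0.02, 0.974, 0.035, 0.222]
contact_force: [-0.1, -0.4, -0.2]
width: 0.0
gripper_force: 0.0
```

Call:
{"op": "apply_moves", "data": {"deltas": [0, -3, 0, 0, 0, 0, -6, 0, 0, 0, 0, -9, 0, 0, 0, 0, -9, 0, 0, 0]}}

```text
clock: 21.28
position: [0.5777, 0.0801, 0.1753]
ee_rot: [-0.02, 0.974, 0.035, 0.224]
contact_force: [1.1, 0.2, -0.9]
width: 0.0
gripper_force: 0.0
```

```bash
python3 - <<'E'
from chk import *
s,Rm,t,E,M=chk()
W=get_image("wrist"); save(W,'k.png',1.5)
E
```

```text
clk 21.28 tcp deck [216.    1.   49.6] underside [216.    1.6  27.9] toolz [-0.001  0.029 -1.   ] ty ang -89.73 F tool [ 0.6 -0.1  1.3] F deck [ 0.6  0.2 -1.3] w 0.0
```

View pics/k.png

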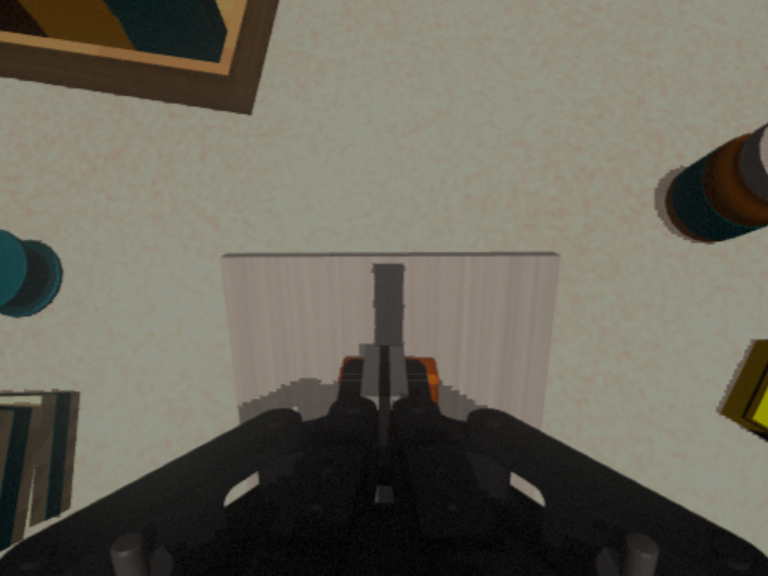

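The closed fingers are centred on the slot behind the jaw at (385,370) and square to it. I'll push down-slope and read the drag while sliding.

Call:
{"op": "apply_moves", "data": {"deltas": [0, -4, 0, 0, 0, 0, -8, 0, 0, 0, 0, -12, 0, 0, 0, 0, -16, 0, 0, 0, 0, -20, 0, 0, 0, 0, -24, 0, 0, 0, 0, -28, 0, 0, 0, 0, -32, 0, 0, 0]}}

```text
clock: 22.0
position: [0.5526, 0.078, 0.1627]
ee_rot: [-0.02, 0.973, 0.034, 0.227]
contact_force: [5.2, 1.1, 2.1]
width: -0.0002
gripper_force: 2.6
```

```bash
python3 -c "
from chk import *
chk()"
```

```text
clk 22.0 tcp deck [187.9   0.5  49.3] underside [188.    1.1  27.6] toolz [ 0.005  0.028 -1.   ] ty ang -89.74 F tool [ 5.7 -0.7  0.4] F deck [ 5.7  0.8 -0.4] w -0.0002
```

Call:
{"op": "apply_moves", "data": {"deltas": [0, -3, 0, 0, 0, 0, -6, 0, 0, 0, 0, -9, 0, 0, 0, 0, -12, 0, 0, 0, 0, -15, 0, 0, 0, 0, -18, 0, 0, 0, 0, -21, 0, 0, 0, 0, -24, 0, 0, 0]}}

```text
clock: 22.67
position: [0.5294, 0.0763, 0.1512]
ee_rot: [-0.02, 0.974, 0.035, 0.225]
contact_force: [2.8, -1.6, 6.1]
width: 0.0
gripper_force: 2.6
```

```bash
python3 -c "
from chk import *
chk()"
```

```text
clk 22.67 tcp deck [161.9   0.2  49.2] underside [161.9   0.8  27.5] toolz [ 0.001  0.028 -1.   ] ty ang -89.71 F tool [ 5.1  1.7 -4.3] F deck [ 5.1 -1.8  4.3] w 0.0
```

Call:
{"op": "apply_moves", "data": {"deltas": [0, -3, 0, 0, 0, 0, -6, 0, 0, 0, 0, -9, 0, 0, 0]}}

```text
clock: 22.92
position: [0.5214, 0.0757, 0.1473]
ee_rot: [-0.02, 0.973, 0.035, 0.225]
contact_force: [3.0, -2.9, 5.5]
width: -0.0003
gripper_force: 2.6
```

Call:
{"op": "apply_moves", "data": {"deltas": [0, -2, 0, 0, 0, 0, -4, 0, 0, 0]}}

```text
clock: 23.08
position: [0.5174, 0.0757, 0.1452]
ee_rot: [-0.02, 0.974, 0.035, 0.225]
contact_force: [3.5, -2.0, 4.4]
width: -0.0
gripper_force: 2.6
```

Call:
{"op": "apply_moves", "data": {"deltas": [0, -2, 0, 0, 0, 0, -4, 0, 0, 0]}}

```text
clock: 23.25
position: [0.5135, 0.0756, 0.143]
ee_rot: [-0.02, 0.974, 0.035, 0.224]
contact_force: [3.6, -1.6, 5.4]
width: 0.0001
gripper_force: 2.6
```

Call:
{"op": "apply_moves", "data": {"deltas": [0, -2, 0, 0, 0, 0, -4, 0, 0, 0]}}

```text
clock: 23.42
position: [0.5095, 0.0755, 0.141]
ee_rot: [-0.02, 0.974, 0.035, 0.224]
contact_force: [4.5, -2.7, 4.7]
width: -0.0001
gripper_force: 2.6
```

```bash
python3 - <<'E'
from chk import *
s,Rm,t,E,M=chk()
print('deck x dir',np.round(Rm[:,0],3))
E
```

```text
clk 23.42 tcp deck [139.6   0.5  48.7] underside [139.5   1.2  27. ] toolz [-0.002  0.029 -1.   ] ty ang -89.73 F tool [ 5.9  3.  -2.4] F deck [ 6.  -3.   2.3] w -0.0001
deck x dir [0.897 0.053 0.438]
```

Call:
{"op": "apply_moves", "data": {"deltas": [0, -2, 0, 0, 0, 0, -4, 0, 0, 0]}}

```text
clock: 23.58
position: [0.5058, 0.0753, 0.1391]
ee_rot: [-0.02, 0.974, 0.035, 0.224]
contact_force: [2.7, -3.0, 4.7]
width: -0.0
gripper_force: 2.6
```

Call:
{"op": "apply_moves", "data": {"deltas": [0, -1, 0, 0, 0, 0, -2, 0, 0, 0]}}

```text
clock: 23.75
position: [0.5039, 0.0752, 0.1381]
ee_rot: [-0.02, 0.974, 0.035, 0.223]
contact_force: [4.2, -2.1, 4.0]
width: 0.0
gripper_force: 2.6
```

Call:
{"op": "apply_moves", "data": {"deltas": [0, -0.5, 0, 0, 0, 0, -1, 0, 0, 0]}}

```text
clock: 23.92
position: [0.5032, 0.0752, 0.1378]
ee_rot: [-0.02, 0.974, 0.034, 0.223]
contact_force: [4.0, -2.3, 3.4]
width: 0.0003
gripper_force: 2.5
```

Call:
{"op": "apply_moves", "data": {"deltas": [0, -0.5, 0, 0, 0, 0, -1, 0, 0, 0]}}

```text
clock: 24.08
position: [0.5024, 0.0751, 0.1374]
ee_rot: [-0.02, 0.974, 0.035, 0.223]
contact_force: [3.9, -2.2, 3.7]
width: 0.0002
gripper_force: 2.5
```

```bash
python3 -c "
from chk import *
chk()"
```

```text
clk 24.08 tcp deck [131.6   0.6  48.7] underside [131.5   1.2  27. ] toolz [-0.002  0.029 -1.   ] ty ang -89.73 F tool [ 5.   2.4 -1.8] F deck [ 5.  -2.5  1.7] w 0.0002
```

Call:
{"op": "apply_moves", "data": {"deltas": [0, -0.5, 0, 0, 0, 0, -1, 0, 0, 0]}}

```text
clock: 24.25
position: [0.5014, 0.075, 0.1369]
ee_rot: [-0.02, 0.974, 0.035, 0.223]
contact_force: [4.7, -2.2, 3.3]
width: 0.0001
gripper_force: 2.5
```

Call:
{"op": "apply_moves", "data": {"deltas": [0, -0.5, 0, 0, 0, 0, -1, 0, 0, 0]}}

```text
clock: 24.42
position: [0.5009, 0.075, 0.1367]
ee_rot: [-0.02, 0.974, 0.034, 0.224]
contact_force: [5.8, -0.3, 2.6]
width: -0.0001
gripper_force: 3.1
```

```bash
python3 -c "
from chk import *
s,Rm,t,E,M=chk()
D=get_image('side'); 
c=D['frame'][150:270,140:290,::-1]; cv2.imwrite('pics/l.png',cv2.resize(c,None,fx=4,fy=4,interpolation=cv2.INTER_CUBIC))"
```

```text
clk 24.42 tcp deck [129.9   0.5  48.7] underside [129.9   1.2  27. ] toolz [-0.001  0.029 -1.   ] ty ang -89.75 F tool [6.3 0.7 0.1] F deck [ 6.3 -0.7 -0.2] w -0.0001
```

View pics/l.png

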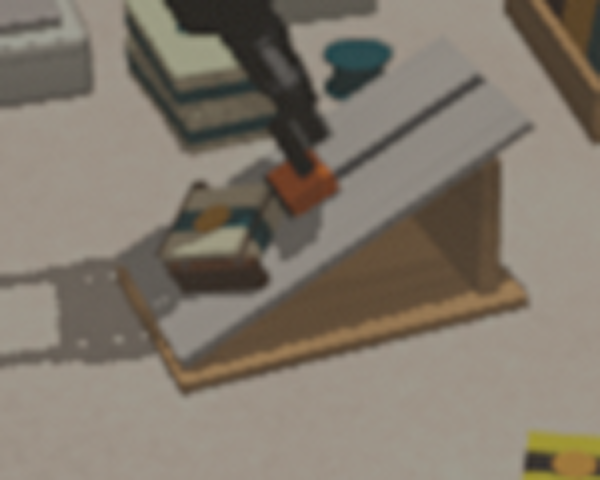

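The side crop shows the jaw's nose at the tin's upper corner (268,200), with the tin in the corner. The force is starting to rise, so I'll use half-millimetre steps.

Call:
{"op": "apply_moves", "data": {"deltas": [0, -0.3, 0, 0, 0, 0, -0.5, 0, 0, 0, 0, -0.5, 0, 0, 0]}}

```text
clock: 24.72
position: [0.5008, 0.075, 0.1367]
ee_rot: [-0.02, 0.974, 0.034, 0.224]
contact_force: [5.4, -2.3, 2.9]
width: 0.0001
gripper_force: 3.2
```

```bash
python3 -c "
from chk import *
chk()"
```

```text
clk 24.72 tcp deck [129.9   0.5  48.7] underside [129.9   1.1  27. ] toolz [-0.     0.029 -1.   ] ty ang -89.75 F tool [ 6.   2.6 -0.4] F deck [ 6.  -2.6  0.3] w 0.0001
```

Call:
{"op": "apply_moves", "data": {"deltas": [0, -0.5, 0, 0, 0, 0, -0.5, 0, 0, 0]}}

```text
clock: 24.88
position: [0.5008, 0.075, 0.1367]
ee_rot: [-0.02, 0.974, 0.034, 0.225]
contact_force: [7.3, -1.1, 1.2]
width: -0.0003
gripper_force: 3.5
```

Call:
{"op": "apply_moves", "data": {"deltas": [0, -0.5, 0, 0, 0, 0, -0.5, 0, 0, 0]}}

```text
clock: 25.05
position: [0.5007, 0.075, 0.1367]
ee_rot: [-0.02, 0.974, 0.034, 0.225]
contact_force: [7.7, -0.6, 1.5]
width: 0.0001
gripper_force: 3.8
```

```bash
python3 -c "
from chk import *
chk()"
```

```text
clk 25.05 tcp deck [129.7   0.5  48.7] underside [129.8   1.1  27. ] toolz [ 0.001  0.029 -1.   ] ty ang -89.77 F tool [7.5 1.1 2. ] F deck [ 7.5 -1.  -2. ] w 0.0001
```

Call:
{"op": "apply_moves", "data": {"deltas": [0, -0.5, 0, 0, 0, 0, -1, 0, 0, 0, 0, -1.5, 0, 0, 0, 0, -1.5, 0, 0, 0]}}

```text
clock: 25.38
position: [0.5006, 0.0749, 0.1367]
ee_rot: [-0.02, 0.973, 0.034, 0.226]
contact_force: [11.1, 0.3, 0.5]
width: -0.0
gripper_force: 4.8
```

```bash
python3 -c "
from chk import *
chk()"
```

```text
clk 25.38 tcp deck [129.6   0.5  48.8] underside [129.7   1.1  27.1] toolz [ 0.004  0.029 -1.   ] ty ang -89.79 F tool [10.2  0.5  4.5] F deck [10.2 -0.3 -4.5] w -0.0
```

Call:
{"op": "apply_moves", "data": {"deltas": [0, -0.5, 0, 0, 0, 0, -1, 0, 0, 0, 0, -1.5, 0, 0, 0, 0, -2, 0, 0, 0, 0, -2, 0, 0, 0]}}

```text
clock: 25.8
position: [0.5005, 0.0749, 0.1367]
ee_rot: [-0.02, 0.973, 0.034, 0.228]
contact_force: [14.0, 3.7, -2.0]
width: 0.0001
gripper_force: 6.2
```

```bash
python3 -c "
from chk import *
chk()"
```

```text
clk 25.8 tcp deck [129.5   0.4  48.9] underside [129.7   1.1  27.2] toolz [ 0.007  0.028 -1.   ] ty ang -89.82 F tool [11.8 -2.6  8.2] F deck [11.9  2.8 -8. ] w 0.0001
```

Call:
{"op": "apply_moves", "data": {"deltas": [0, -0.3, 0, 0.5, 0, 0, -0.6, 0, 1, 0, 0, -0.6, 0, 1, 0]}}

```text
clock: 26.05
position: [0.5006, 0.0749, 0.1366]
ee_rot: [-0.02, 0.973, 0.034, 0.229]
contact_force: [9.8, 2.1, 7.5]
width: 0.0004
gripper_force: 5.9
```

```bash
python3 -c "
from chk import *
chk()"
```

```text
clk 26.05 tcp deck [129.6   0.4  48.7] underside [129.8   1.   27. ] toolz [ 0.009  0.028 -1.   ] ty ang -89.79 F tool [12.3 -1.5 -2.3] F deck [12.2  1.5  2.4] w 0.0004
```

Call:
{"op": "apply_moves", "data": {"deltas": [0, -0.6, 0, 0.1, 0, 0, -1.2, 0, 0.2, 0, 0, -1.7, 0, 0.3, 0, 0, -1.7, 0, 0.3, 0]}}

```text
clock: 26.38
position: [0.5005, 0.0748, 0.1366]
ee_rot: [-0.02, 0.972, 0.034, 0.23]
contact_force: [10.1, 2.4, 9.4]
width: 0.0002
gripper_force: 6.8
```

```bash
python3 -c "
from chk import *
chk()"
```

```text
clk 26.38 tcp deck [129.5   0.4  48.7] underside [129.8   1.   27. ] toolz [ 0.012  0.028 -1.   ] ty ang -89.82 F tool [13.4 -1.8 -3.8] F deck [13.3  1.8  4. ] w 0.0002
```

Call:
{"op": "apply_moves", "data": {"deltas": [0, -0.6, 0, 0, 0, 0, -1, 0, 0, 0, 0, -1, 0, 0, 0, 0, -1, 0, 0, 0]}}

```text
clock: 26.72
position: [0.5005, 0.0748, 0.1366]
ee_rot: [-0.02, 0.972, 0.033, 0.231]
contact_force: [12.4, 3.6, 7.9]
width: -0.0002
gripper_force: 7.5
```

Call:
{"op": "apply_moves", "data": {"deltas": [0, 0, 0, 0, 0, 0, 0, 0, 0, 0]}}

```text
clock: 26.88
position: [0.5005, 0.0748, 0.1366]
ee_rot: [-0.02, 0.972, 0.034, 0.231]
contact_force: [12.4, 3.8, 7.9]
width: -0.0002
gripper_force: 7.5
```

Call:
{"op": "apply_moves", "data": {"deltas": [0, 0, 0, 0, 0, 0, 0, 0, 0, 0]}}

```text
clock: 27.05
position: [0.5005, 0.0748, 0.1366]
ee_rot: [-0.02, 0.972, 0.034, 0.231]
contact_force: [12.0, 4.6, 7.9]
width: -0.0002
gripper_force: 7.5
```

```bash
python3 -c "
from chk import *
s,Rm,t,E,M=chk()
for f in ():pass
"
```

```text
clk 27.05 tcp deck [129.5   0.4  48.7] underside [129.8   1.   27.1] toolz [ 0.014  0.028 -1.   ] ty ang -89.82 F tool [14.5 -3.9 -1.4] F deck [14.5  3.9  1.7] w -0.0002
```

Call:
{"op": "apply_moves", "data": {"deltas": [0, -0.3, 0, 0, 0, 0, -0.3, 0, 0, 0, 0, -0.3, 0, 0, 0, 0, -0.3, 0, 0, 0, 0, -0.3, 0, 0, 0, 0, -0.3, 0, 0, 0, 0, -0.3, 0, 0, 0, 0, -0.3, 0, 0, 0, 0, -0.3, 0, 0, 0, 0, -0.3, 0, 0, 0, 0, -0.3, 0, 0, 0, 0, -0.3, 0, 0, 0]}}

```text
clock: 28.05
position: [0.5005, 0.0748, 0.1366]
ee_rot: [-0.02, 0.972, 0.033, 0.231]
contact_force: [13.2, 4.7, 8.4]
width: -0.0001
gripper_force: 7.7
```

Call:
{"op": "apply_moves", "data": {"deltas": [0, 0, 0, 0, 0, 0, 0, 0, 0, 0, 0, 0, 0, 0, 0, 0, 0, 0, 0, 0, 0, 0, 0, 0, 0, 0, 0, 0, 0, 0, 0, 0, 0, 0, 0, 0, 0, 0, 0, 0, 0, 0, 0, 0, 0, 0, 0, 0, 0, 0]}}

```text
clock: 28.88
position: [0.5005, 0.0748, 0.1366]
ee_rot: [-0.02, 0.972, 0.033, 0.231]
contact_force: [13.3, 4.4, 8.3]
width: 0.0001
gripper_force: 7.7
```

```bash
python3 -c "
from chk import *
chk()"
```

```text
clk 28.88 tcp deck [129.5   0.4  48.8] underside [129.8   1.   27.1] toolz [ 0.014  0.028 -1.   ] ty ang -89.83 F tool [15.9 -3.6 -1.2] F deck [15.9  3.6  1.5] w 0.0001
```

Held near 10.5 N net for almost 2 s. I'll back off straight up the slope, then lift away.

Call:
{"op": "apply_moves", "data": {"deltas": [0, 2, 0, 0, 0, 0, 4, 0, 0, 0, 0, 6, 0, 0, 0, 0, 8, 0, 0, 0, 0, 10, 0, 0, 0, 0, 14, 0, 0, 0, 0, 20, 0, 0, 0, 0, 26, 0, 0, 0, 0, 30, 0, 0, 0, 0, 30, 0, -30, 0, 0, 30, 0, -70, 0, 0, 30, 0, -110, 0]}}

```text
clock: 29.88
position: [0.4711, 0.0703, 0.2431]
ee_rot: [-0.02, 0.974, 0.035, 0.221]
contact_force: [1.0, -0.4, 0.3]
width: -0.0001
gripper_force: 0.0
```

Call:
{"op": "apply_moves", "data": {"deltas": [0, 0, 0, -30, 0, 0, 0, 0, -30, 0, 0, 0, 0, -30, 0]}}

```text
clock: 30.13
position: [0.4598, 0.0686, 0.2726]
ee_rot: [-0.02, 0.973, 0.035, 0.225]
contact_force: [0.3, 0.4, -0.6]
width: 0.0001
gripper_force: 0.0
```

```bash
python3 - <<'E'
from chk import *
s,Rm,t,E,M=chk()
for n in("wrist","side","scene"):
    p=get_image(n)
    for q,h in(("tin_teal",0),("jaw_tab",.045)):
        r=place_of(q,p)
        if r:
            o,d=ray(p,r[0]["point"]); a=Rm.T@(o-t); b=Rm.T@d; print(n,q,round(r[0]["score"],2),np.round((a-b*(a[2]-h)/b[2])*1e3,1))
E
```

```text
clk 30.13 tcp deck [152.3  -3.4 189. ] underside [152.4  -2.7 167.3] toolz [ 0.002  0.028 -1.   ] ty ang -89.72 F tool [ 0.  -0.4  0.7] F deck [ 0.   0.4 -0.7] w 0.0001
wrist jaw_tab 0.55 [118.4   0.4  45. ]
side tin_teal 0.68 [48.3 -6.   0. ]
side jaw_tab 0.65 [116.8 -12.7  45. ]
scene tin_teal 0.59 [46.2 -2.6 -0. ]
scene jaw_tab 0.79 [123.2  -5.   45. ]
```

```bash
python3 -c "
from rig import *
print(sign_off())"
```

```text
the job is handed in; nothing more can be done
None
```

The teal tin slid home into the corner and the orange jaw is left against it, pressed at about 10 N beyond its drag (about 9.5–10.5 N as measured) for nearly 2 s. The job was handed in at about 30 s on the clock, and sign-off returned no verdict.

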